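# Turn the hex coupling's red flat up and lay it in the cradle

## Task

The drum coupling has to go into the blue cradle with its grub screw on top. Roll the coupling over on the bench until its red flat (the one with the grub screw) faces straight up and let it lie there; then take it afresh by its sides and lay it down fully home in the cradle, lying along it, the red flat still up. Leave the roll of tape, the ball bearing and the pliers where they are.

Things in the scene. Friction and masses are not known exactly. Their poses are not given: they have to be found in the camera images.
- coupling_center (a point): Centre of the loose bare-metal hexagonal coupling: 62 mm long, 44 mm across flats, 50.8 mm across edges, about 0.3 kg, evenly weighted. x runs along it; its end faces (x = +-31 mm) are flat, with a black bore and a short red line towards the red flat. z points out of the red flat. Lying on any flat its centre is 22 mm above the bench; let go within 20 deg of a flat it settles on it.
- red_flat (a point): Centre of the coupling's red flat (56 x 21 mm of red, dark grub screw in the middle); axes as the coupling's. At the start this flat is 120 deg from up: it faces to one side, 30 deg below level, so two tips of 60 deg about the long axis bring it up. The opposite flat has a black lengthwise stripe and starts 30 deg above level on the other side. The coupling's heading is random.
- cradle_seat (a point): Where the coupling's centre must be in the end: the seat of the blue cradle fixed to the bench, 56 mm above the bench. x runs along the cradle (the coupling lies along it, either end first), y across, z up. Base plate 104 (x) by 96 (y) by 8 mm. The hexagonal seat takes the coupling on any of its six flats.
- saddle_floor (a point): Middle between the cradle's two saddles, level with their floors, 34 mm above the bench; axes as the cradle's. Each saddle is 10 mm thick, at x = +-21 to +-31 mm, with cheeks leaning outward 60 deg from level, reaching 14 mm above the floor and 28 mm out in y. Between the saddles is an open gap of 42 mm along x, only the 8 mm base plate below.
- stop_top (a point): Middle of the top edge of one of the two upright steel stops beyond the cradle's ends, 60 mm above the bench, 37.5 mm from the seat along x. Each stop is 5 mm thick, 34 mm wide; the coupling has 4 mm of play at each end, so there is no room for fingers at its end faces in the cradle.
- tape_center (a point): Centre of a loose roll of masking tape lying flat, 98 mm across, 25 mm high. A bystander.
- bearing_center (a point): Centre of a loose steel ball bearing lying flat, 52 mm across, 16 mm high. A bystander.
- pliers_center (a point): Centre of loose blue-handled pliers lying flat, 168 mm long (y), 60 mm wide, 15 mm high. A bystander.

How it is judged (in metres and radians):
On the way:
1. the coupling lies on the bench with its red flat up and is let go there (angle between coupling_center's own z axis and vertical below 0.12 rad and height (world z) of coupling_center below 0.025 m and contact force between the fingers and hex_coupling below 0.1 N and horizontal distance between coupling_center and cradle_seat above 0.06 m and linear speed of hex_coupling below 0.02 m/s), for 0.2 s.
At the end, for the whole second after the job is handed in: The coupling rests in the cradle, its centre within 8 mm sideways and 3 mm in height of the seat point, lying along the cradle within 7 deg, red flat within 7 deg of straight up, at rest (angle between coupling_center's own z axis and vertical below 0.12 rad and horizontal distance between coupling_center and cradle_seat below 0.008 m and height (world z) of coupling_center between 0.053 and 0.059 m and angle between the x axis of coupling_center and the x axis of cradle_seat, either way round below 0.12 rad and linear speed of hex_coupling below 0.02 m/s); the robot touches nothing.
It fails at once if the roll of tape is moved more than 20 mm (distance of tape_center from where it was at the start of the episode above 0.02 m).
It fails at once if the ball bearing is moved more than 20 mm (distance of bearing_center from where it was at the start of the episode above 0.02 m).
It fails at once if the pliers are moved more than 20 mm (distance of pliers_center from where it was at the start of the episode above 0.02 m).
It also fails if it takes over 70 s, if anything falls off the work surface, if the arm or the gripper's body presses on something with over 40 N, if the wrist force passes 120 N, or if a joint passes its speed limit or range.

## Robot

A 6-joint arm with a two-finger parallel gripper is mounted at the origin on a cart in front of the work surface, level with it; the furniture and walls round the work are solid. World frame = base frame: x ahead of the robot, y to its left, z up, the work surface at z = 0. Lengths are in mm, angles in degrees, forces in N, time in s.
With the tool pointing down it reaches from about 275 to 850 mm from the base axis. Payload 5.2 kg.
Tool frame: the origin (TCP) lies midway between the tips of the shut fingers; the grasp point (between the pads) lies 19 mm behind it; z points along the fingers, y is the line along which they close (so a half turn about z gives the same grasp; the last joint's range is limited). The gripper opens to 85 mm and grips with 20 to 120 N. Pads are 22 mm wide; open, the fingers measure 114 mm over their backs; the gripper's body (76 mm by 85 mm) begins 54 mm behind the grasp point. The pads swing forward as they close: fully open they stand 13 mm farther back than shut.
Start: joints at [60.802, 14.817, 87.949, -0, 77.235, -11.62], TCP at [166.083, 524.329, 231.31] pointing down, gripper open.
Joint ranges: [-179.93, 179.93], [-52.35, 119.4], [10.71, 147.94], [-69.91, 249.91], [12.55, 155.21], [-178.61, 178.61]. Speed limits (degrees/s): [147.25, 147.25, 180, 180, 180, 180].

## Interface

Orientations are given as [roll, pitch, yaw] about the fixed x, y, z axes, in that order (R = Rz(yaw) Ry(pitch) Rx(roll)).
In Python, from station import * gives the robot as it stands.
- The arm moves only by the tool carry_out, never from a script. Its arguments are lists of equal length, an entry for each row: "xyz": the shift along the tool's x, y, z as a fraction of full scale, a list of three; "turn": the turn, a rotation vector about the tool's x, y, z as a fraction of full scale, a list of three; "grip": the closure in counts, from 0 (fully open) to 255 (shut). In form: {"xyz": [[dx, dy, dz], ...], "turn": [[rx, ry, rz], ...], "grip": [grip, ...]}. A call has 1 to 10 rows; each row is the pose to reach, as a shift and turn from the pose commanded when the call began, along the tool's axes at that moment, turning the shorter way round; what a row does not reach only later rows make up. Full scale, the value 1, is 50 cm for a shift and 180 degrees for a turn. A row lasts 1/8 s, in which the tool goes at most 62.5 mm and 10.7 degrees, less where a joint would pass 70% of its speed; a pose out of reach is approached as far as the arm can. A call with a number of a shift or a turn outside -1 to 1 is refused whole. A call with a gripper value outside its range is refused whole. The fingers move at their own pace and stop on an object; the grip force is fixed at half the most. Time passes only in rows, so rows that repeat a pose let the fingers close. It gives the time, the measured TCP pose, the force, the opening and the grip force at its end, in the units of the state.
- read_state(): the state, without advancing time (a new reading comes with each control period).
- read_camera(name): name is "scene" or "top" or "wrist"; returns a dict with "image" (384x512x3 uint8, red, green, blue), "depth" (384x512 float32, mm along the optical axis (not along the pixel's ray), 0 where there is no reading), "fx", "fy", "cx", "cy" (pixels), "rvec" (rotation vector, rad) and "tvec" (3), from world to camera coordinates, as OpenCV has them; the wrist camera has in their place "mount" (4x4, takes a point from camera to tool coordinates, whose origin is the TCP and whose axes are the flange's). Camera axes: x right, y down, z forward; pixel columns grow to the right and rows downward; lengths in mm; the calibration is good to about 2 mm. The wrist camera is an equidistant fisheye: a pixel r from the principal point sees the ray r / f radians off the axis. A picture is of the moment at which its call begins: read the wrist's pose just before it.
- hand_in(): hands the job in; it is judged then, once.
Trained networks look in a picture, given as the dict that the camera call returned (one of the last four; its "shot" number tells which), for a name from the list of things; names that differ only in an ending like _2 or _b are one class to them, and where a whole thing is asked for, a point or a joint stands for the part that bears it (a point fixed in the world has none). Each returns a list of dicts, best first, with "conf" (0 to 1); they miss things now and then, are a little off and sometimes report something else, mostly with a low value. They report only what shows in the picture. A call takes as long as a camera call.
- boxes_of(picture, name): "point" ([column, row] in pixels, amid what is visible of it).
- regions_of(picture, name): "mask" (384x512 bool, what is visible of it) and "point" ([column, row] in pixels, amid what is visible of it).
- tip_of(picture, name): "point" ([column, row] in pixels: a listed point, or the origin of a listed thing).
The state is a dict: "t": time; "joint_positions": joint angles; "joint_velocities": joint speeds; "effort": joint torques, N m; "position": TCP position; "tcp_rot": TCP orientation; "force": force on the tool from outside, world axes, zero at the start; "wrist_torque": the same for the moment, N m; "opening": finger opening in mm; "grasp_force": force on a finger pad.
Only numpy, scipy, OpenCV 4.12 (cv2) and the standard library are available. Lean on these libraries where they do the work, as an engineer would, in place of code of your own. Each camera call takes 0.05 s, during which the arm holds its last target. There are 200 camera calls.

## Working session

There is one attempt and no reset: what is moved stays moved. The work goes in short steps, Python scripts to look and compute and a tool call to move; the robot and the scene stay as the last step left them, time stands still between calls to the robot, and variables do not carry over. Pictures are saved under pics/ and viewed, at most 10 in all, crops included, and the job is handed in when it is done.

Besides the shell and the picture viewer there is one more tool, called after ">>>" in YAML: its name, and indented under it one key for each argument. carry_out: Moves the arm, as the interface text tells. Shift numbers are shares of 50 cm and turn numbers shares of 180 degrees, none past 1 either way. Its arguments: {"type":"object","properties":{"xyz":{"type":"array"},"turn":{"type":"array"},"grip":{"type":"array"}},"required":["xyz","turn","grip"]}

```bash
mkdir -p pics; cat > h.py <<'E'
from station import *
import numpy as np, cv2
from scipy.spatial.transform import Rotation as R
def world(p,uv,depth=None,z=None):
    Rm=cv2.Rodrigues(np.array(p["rvec"],float))[0]; t=np.array(p["tvec"],float).ravel()
    uv=np.atleast_2d(uv).astype(float)
    ray=np.c_[(uv[:,0]-p["cx"])/p["fx"],(uv[:,1]-p["cy"])/p["fy"],np.ones(len(uv))]
    o=-Rm.T@t; d=ray@Rm
    s=np.array(depth)[:,None] if depth is not None else ((z-o[2])/d[:,2])[:,None]
    return o+d*s
def save(p,n): cv2.imwrite("pics/"+n,p["image"][:,:,::-1])
E
python3 - <<'E'
from h import *
s=read_state(); print(s["position"],s["tcp_rot"],s["opening"],s["t"])
ps={n:read_camera(n) for n in("top","scene")}
save(ps["top"],"top0.png");save(ps["scene"],"scene0.png")
for n,p in ps.items():
    print(n)
    for name in["coupling_center","red_flat","cradle_seat","saddle_floor","stop_top","tape_center","bearing_center","pliers_center"]:
        for q in tip_of(p,name)[:2]:
            u,v=map(int,np.round(q["point"])); 
            d=p["depth"][v,u]
            print(name,round(q["conf"],2),u,v,world(p,q["point"],depth=[d])[0].round() if d else None)
E
```

```text
[165.82256613 523.8438448  230.43627049] [-1.79893632e+02 -2.11987247e-02  1.62420468e+02] 85.52464983744835 0.0
top
coupling_center 0.89 270 223 [ 492. -111.   49.]
red_flat 0.96 265 225 [488. -97.  43.]
cradle_seat 0.96 153 218 [512. 194.   9.]
saddle_floor 0.97 153 216 [519. 195.  10.]
stop_top 0.84 142 219 [507. 217.  35.]
stop_top 0.59 154 219 [511. 192.   9.]
tape_center 0.83 355 175 [ 623. -339.    2.]
bearing_center 0.55 265 153 [ 686. -101.    1.]
pliers_center 0.67 266 153 [ 686. -104.    3.]
pliers_center 0.65 373 243 [ 443. -377.   -1.]
scene
coupling_center 0.77 239 218 [ 483. -118.   44.]
red_flat 0.92 233 226 [ 468. -112.   26.]
cradle_seat 0.59 182 171 [563. 266.   1.]
saddle_floor 0.92 178 175 [516. 217.  25.]
stop_top 0.94 168 163 [1163. 1457. -655.]
tape_center 0.91 336 245 [ 625. -332.   -0.]
tape_center 0.56 169 165 [555. 334.   1.]
bearing_center 0.71 286 200 [ 665. -118.   15.]
pliers_center 0.76 302 288 [ 450. -367.   -1.]
```

```bash
cd pics; python3 -c "
import cv2,numpy as np
a=cv2.imread('top0.png');b=cv2.imread('scene0.png')
cv2.imwrite('both.png',cv2.resize(np.vstack([a,b]),(400,600)) if 0 else cv2.resize(np.hstack([a,b]),(800,300)))"
```

```text
(no output)
```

View pics/top0.png

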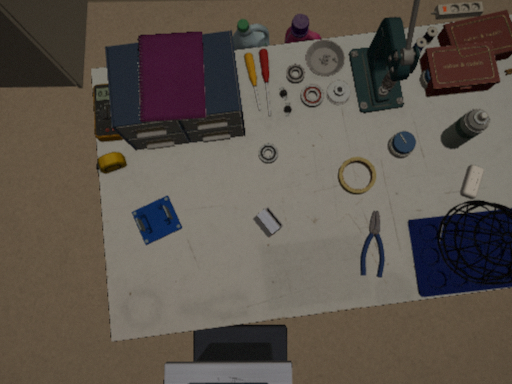

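View pics/scene0.png

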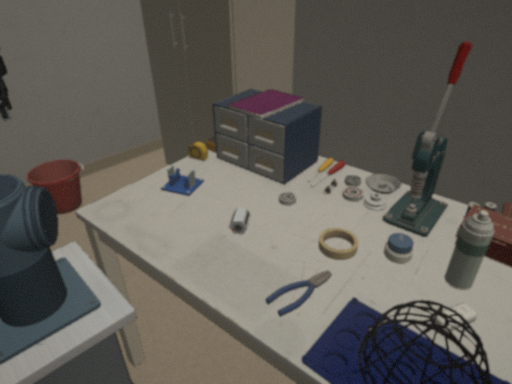

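The top view shows the coupling at about (268,222), the cradle at (157,220), the bearing at (268,153), the tape at (356,175) and the pliers at (373,245). The space around the coupling is free. I'll go over the cradle first for a close look, then to the coupling.

>>> carry_out:
  xyz:
    - [-0.86,-0.42,0]
    - [-0.86,-0.42,0]
    - [-0.86,-0.42,0]
    - [-0.86,-0.42,0]
    - [-0.86,-0.42,0]
    - [-0.86,-0.42,0]
    - [-0.86,-0.42,0]
    - [-0.86,-0.42,0]
    - [-0.86,-0.42,0]
    - [-0.86,-0.42,0]
  turn:
    - [0,0,0]
    - [0,0,0]
    - [0,0,0]
    - [0,0,0]
    - [0,0,0]
    - [0,0,0]
    - [0,0,0]
    - [0,0,0]
    - [0,0,0]
    - [0,0,0]
  grip: [0,0,0,0,0,0,0,0,0,0]

```text
t: 2.15
position: [512.1, 194.5, 231.1]
tcp_rot: [180.0, -0.1, 162.4]
force: [-0.1, -0.9, -0.3]
opening: 85.3
grasp_force: 0.0
```

```bash
cat >> h.py <<'E'
def wworld(p,s,uv,depth=None,z=None):
    T=np.eye(4);T[:3,:3]=R.from_euler("xyz",s["tcp_rot"],degrees=True).as_matrix();T[:3,3]=s["position"]
    M=T@np.array(p["mount"]); uv=np.atleast_2d(uv).astype(float)
    x=(uv[:,0]-p["cx"])/p["fx"];y=(uv[:,1]-p["cy"])/p["fy"];th=np.hypot(x,y);k=np.sin(th)/np.maximum(th,1e-9)
    ray=np.c_[x*k,y*k,np.cos(th)]
    d=ray@M[:3,:3].T;o=M[:3,3]
    s_=(np.array(depth)/ray[:,2])[:,None] if depth is not None else ((z-o[2])/d[:,2])[:,None]
    return o+d*s_
def grid(): 
    v,u=np.mgrid[0:384,0:512]; return np.c_[u.ravel(),v.ravel()]
def cloud(p,s,mask):
    v,u=np.nonzero(mask&(p["depth"]>0)); return wworld(p,s,np.c_[u,v],depth=p["depth"][v,u]),p["image"][v,u]
E
python3 - <<'E'
from h import *
s=read_state();p=read_camera("wrist"); print(s["position"],s["tcp_rot"],s["t"]); print(np.round(p["mount"],2),p["fx"],p["cx"])
save(p,"w1.png")
for n in["cradle_seat","saddle_floor","stop_top"]:
    for q in tip_of(p,n)[:2]: print(n,q["conf"],q["point"],wworld(p,s,q["point"],z={"c":56,"s":34}[n[0]] if n!="stop_top" else 60)[0].round(1))
P,c=cloud(p,s,p["depth"]>0)
m=(np.hypot(P[:,0]-512,P[:,1]-192)<75)
for lo,hi in((4,12),(30,38),(40,50),(57,64)):
    k=m&(P[:,2]>lo)&(P[:,2]<hi); print(lo,k.sum(), cv2.minAreaRect(P[k,:2].astype(np.float32)) if k.sum()>5 else"", P[k].mean(0).round(1))
E
```

```text
[512.10726734 194.47470199 231.10187738] [ 1.79996000e+02 -5.72354266e-02  1.62393865e+02] 2.15
[[-0.0000e+00 -9.5000e-01 -3.0000e-01  7.7790e+01]
 [ 1.0000e+00 -0.0000e+00 -0.0000e+00  1.4000e-01]
 [-0.0000e+00 -3.0000e-01  9.5000e-01 -1.4351e+02]
 [ 0.0000e+00  0.0000e+00  0.0000e+00  1.0000e+00]] 297.3186396354542 256.4687143134655
cradle_seat 0.64 [248.3, 173.9] [510.4 185.7  56. ]
cradle_seat 0.39 [62.4, 222.1] [493.1 -78.7  56. ]
saddle_floor 0.93 [251.3, 170.1] [512.1 188.2  34. ]
stop_top 0.7 [21.3, 300.3] [ 596.8 -274.    60. ]
stop_top 0.62 [278.0, 151.4] [495.4 224.1  60. ]
4 4345 ((508.4793395996094, 187.00897216796875), (96.70879364013672, 103.84832000732422), 25.243408203125) [504.2 189.7   8.9]
30 568 ((507.2583312988281, 187.45867919921875), (47.73274612426758, 77.87340545654297), 24.96134376525879) [509.9 184.1  34.8]
40 453 ((507.8658752441406, 187.77113342285156), (55.783477783203125, 77.79906463623047), 24.842689514160156) [509.7 182.5  45.4]
57 284 ((508.6658935546875, 186.76319885253906), (33.285396575927734, 80.16329956054688), 24.4295654296875) [508.4 186.4  60.4]
```

View pics/w1.png

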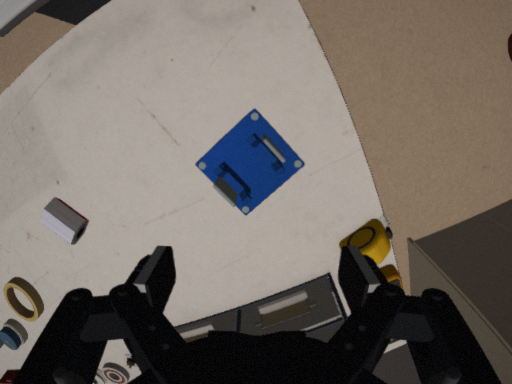

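The wrist view shows the cradle at (250,162), which gives a centre near (508.5,187) and an axis heading of 115°. The coupling is at (65,220). I'll go over to it.

>>> carry_out:
  xyz:
    - [-0.144,-0.596,0]
    - [-0.144,-0.596,0]
    - [-0.144,-0.596,0]
    - [-0.144,-0.596,0]
    - [-0.144,-0.596,0]
    - [-0.144,-0.596,0]
    - [-0.144,-0.596,0]
    - [-0.144,-0.596,0]
  turn:
    - [0,0,0]
    - [0,0,0]
    - [0,0,0]
    - [0,0,0]
    - [0,0,0]
    - [0,0,0]
    - [0,0,0]
    - [0,0,0]
  grip: [0,0,0,0,0,0,0,0]

```text
t: 3.35
position: [491.3, -109.8, 231.4]
tcp_rot: [180.0, -0.0, 162.6]
force: [0.2, 0.6, 0.5]
opening: 86.0
grasp_force: 0.0
```

```bash
cat > look.py <<'E'
from h import *
import sys
s=read_state();p=read_camera("wrist"); print(s["position"].round(1) if hasattr(s["position"],"round") else s["position"],s["tcp_rot"],s["joint_positions"],s["t"])
im=p["image"]
save(p,sys.argv[1])
for q in tip_of(p,"red_flat")[:1]+tip_of(p,"coupling_center")[:1]: print(q)
r=regions_of(p,"coupling_center")[:1]
for q in r:
    print(q["conf"],q["point"],q["mask"].sum())
    P,c=cloud(p,s,q["mask"])
    print("top z",np.percentile(P[:,2],[5,50,95,99]).round(1))
    k=P[:,2]>39
    print("top flat rect",cv2.minAreaRect(P[k,:2].astype(np.float32)),k.sum(),P[k].mean(0).round(1))
    k=P[:,2]>6
    print("all rect",cv2.minAreaRect(P[k,:2].astype(np.float32)))
    hsv=cv2.cvtColor(c[None],cv2.COLOR_RGB2HSV)[0].astype(int)
    red=((hsv[:,0]<10)|(hsv[:,0]>170))&(hsv[:,1]>110)&(hsv[:,2]>40)
    print("red",red.sum(),P[red].mean(0).round(1) if red.any() else"",)
E
python3 look.py w2.png; python3 -c "
import cv2;a=cv2.imread('pics/w2.png');cv2.imwrite('pics/w2c.png',cv2.resize(a[90:270,150:390],(720,540),interpolation=cv2.INTER_CUBIC))"
```

```text
[ 491.3 -109.8  231.4] [ 1.79974342e+02 -2.64286481e-03  1.62559948e+02] [-2.53260350e+01  9.99674104e+00  9.41397154e+01  2.58344886e-02
  7.58696831e+01 -9.78922905e+01] 3.35
{'point': [269.2, 156.4], 'conf': 0.77}
{'point': [261.0, 169.7], 'conf': 0.6}
0.84 [260.9, 172.6] 2159
top z [26.4 44.  45.8 46.5]
top flat rect ((497.4586486816406, -104.64187622070312), (62.32375717163086, 33.83247375488281), 37.35505294799805) 1462 [ 496.4 -104.1   44.3]
all rect ((497.36767578125, -104.7294692993164), (62.63365936279297, 50.373268127441406), 37.64076614379883)
red 0
```

View pics/w2c.png

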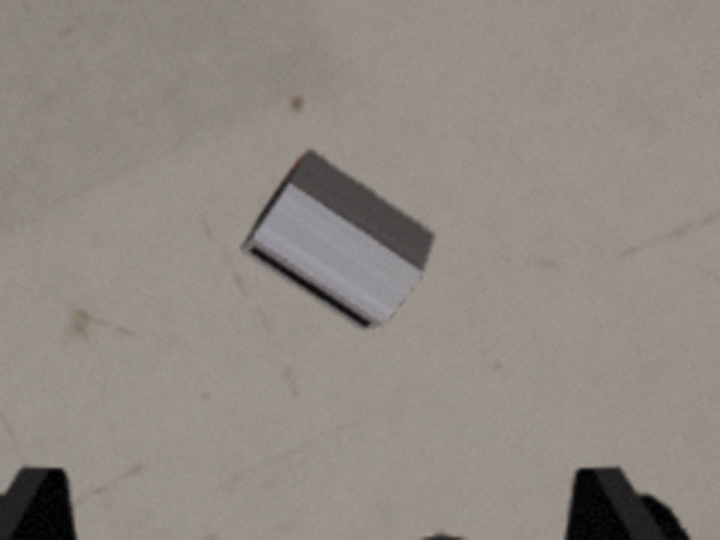

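The close view shows the coupling centred at (497,-105) with its axis heading 37.5°. The black stripe is on the +n side, n = (0.61,-0.79), so red is on -n below level. The roll is therefore +60° twice about u. I'll grip it by the end faces with the tool tilted -30° and turn it to +30°.

```bash
cat > plan.py <<'E'
from h import *
def plan(*targets):
    s=read_state();R0=R.from_euler("xyz",s["tcp_rot"],degrees=True);p0=np.array(s["position"])
    for pos,Rt in targets:
        print((R0.inv().apply(np.array(pos)-p0)/500).round(3).tolist(),((R0.inv()*Rt).as_rotvec(degrees=True)/180).round(3).tolist(),"world",np.round(pos,1))
def tool(yaw,tilt=0): return R.from_euler("xyz",[180,0,yaw],degrees=True)*R.from_euler("y",tilt,degrees=True)
def at(c,Rt,back=-19): # TCP such that centre lies |19| behind; back>0 retreats
    return np.array(c)-Rt.as_matrix()[:,2]*back,Rt
E
python3 - <<'E'
from plan import *
c=[497.4,-104.7,22];T=tool(127.5,-30)
plan(at(c,T,80),at(c,T,-19))
E
```

```text
[0.057, 0.06, 0.28] [0.051, -0.161, 0.19] world [473.  -73.   91.3]
[-0.024, 0.004, 0.452] [0.051, -0.161, 0.19] world [ 503.2 -112.2    5.5]
```

>>> carry_out:
  xyz:
    - [0.057,0.06,0.1]
    - [0.057,0.06,0.2]
    - [0.057,0.06,0.28]
    - [0.057,0.06,0.28]
    - [0.057,0.06,0.28]
    - [0.057,0.06,0.28]
    - [0.057,0.06,0.28]
  turn:
    - [0.051,-0.161,0.19]
    - [0.051,-0.161,0.19]
    - [0.051,-0.161,0.19]
    - [0.051,-0.161,0.19]
    - [0.051,-0.161,0.19]
    - [0.051,-0.161,0.19]
    - [0.051,-0.161,0.19]
  grip: [0,0,0,0,0,0,0]

```text
t: 4.42
position: [472.4, -73.0, 90.7]
tcp_rot: [-179.8, 29.9, 127.7]
force: [-0.1, -0.0, -0.0]
opening: 85.3
grasp_force: 0.0
```

```bash
python3 - <<'E'
from plan import *
s=read_state();print(s["position"],s["tcp_rot"],s["joint_positions"],tool(127.5,-30).as_euler("xyz",degrees=True))
c=[497.4,-104.7,22];T=tool(127.5,-30)
plan(at(c,T,-19))
E
```

```text
[472.37869568 -73.00631082  90.65846147] [-179.82203639   29.85515148  127.71258566] [ -6.93802628  11.03662457 125.00448256 -45.36834119  30.04707801
  -7.42971688] [180.   30.  127.5]
[-0.002, 0.001, 0.197] [-0.0, -0.001, 0.001] world [ 503.2 -112.2    5.5]
```

>>> carry_out:
  xyz:
    - [-0.002,0,0.07]
    - [-0.002,0,0.14]
    - [-0.002,0,0.197]
    - [-0.002,0,0.197]
    - [-0.002,0,0.197]
    - [-0.002,0,0.197]
    - [-0.002,0,0.197]
    - [-0.002,0,0.197]
    - [-0.002,0,0.197]
  turn:
    - [0,0,0]
    - [0,0,0]
    - [0,0,0]
    - [0,0,0]
    - [0,0,0]
    - [0,0,0]
    - [0,0,0]
    - [0,0,0]
    - [0,0,0]
  grip: [0,0,0,0,255,255,255,255,255]

```text
t: 5.55
position: [504.4, -114.0, 8.6]
tcp_rot: [-180.0, 30.0, 127.5]
force: [-1.1, 1.8, 8.6]
opening: 61.3
grasp_force: 66.1
```

```bash
python3 - <<'E'
from plan import *
s=read_state();print(s["position"],s["tcp_rot"],s["opening"],s["grasp_force"],s["force"])
c=np.array([497.4,-104.7,22]);up=np.array([0,0,55])
plan(at(c+up,tool(127.5,-30)),at(c+up,tool(127.5,0)),at(c+up,tool(127.5,30)),at(c+[0,0,1.],tool(127.5,30)))
E
```

```text
[ 504.37389549 -114.01638409    8.59315883] [-179.95754802   30.02159417  127.50711522] 61.33404110346528 66.13145269453526 [-1.13345433  1.81443727  8.62087636]
[-0.048, 0.0, -0.092] [-0.0, 0.0, 0.0] world [ 503.2 -112.2   60.5]
[-0.029, 0.0, -0.097] [-0.0, 0.167, -0.0] world [ 497.4 -104.7   58. ]
[-0.015, 0.0, -0.111] [-0.0, 0.333, -0.0] world [491.6 -97.2  60.5]
[0.039, 0.0, -0.018] [-0.0, 0.333, -0.0] world [491.6 -97.2   6.5]
```

```bash
cat >> plan.py <<'E'
def planb(base,*targets):
    p0,R0=base
    for pos,Rt in targets:
        print((R0.inv().apply(np.array(pos)-p0)/500).round(3).tolist(),((R0.inv()*Rt).as_rotvec(degrees=True)/180).round(3).tolist(),"world",np.round(pos,1))
def off(c,Rt,o): return np.array(c)-Rt.apply(o),Rt
E
python3 - <<'E'
from plan import *
c=np.array([497.4,-104.7,22]);o=[3.4,0,-17.4]
b=at(c,tool(127.5,-30))
planb(b,*[off(c+[0,0,h],tool(127.5,t),o) for h,t in((55,-30),(55,-10),(55,10),(55,30),(1.5,30))])
E
```

```text
[-0.062, 0.0, -0.098] [0.0, 0.0, 0.0] world [ 504.5 -113.9   63.6]
[-0.049, 0.0, -0.098] [0.0, 0.111, 0.0] world [ 501.3 -109.8   60.5]
[-0.038, 0.0, -0.102] [0.0, 0.222, 0.0] world [ 497.6 -105.    59.3]
[-0.028, -0.0, -0.11] [-0.0, 0.333, 0.0] world [ 493.9 -100.1   60.2]
[0.025, -0.0, -0.017] [-0.0, 0.333, 0.0] world [ 493.9 -100.1    6.7]
```

>>> carry_out:
  xyz:
    - [-0.062,0,-0.098]
    - [-0.055,0,-0.098]
    - [-0.049,0,-0.098]
    - [-0.043,0,-0.1]
    - [-0.038,0,-0.102]
    - [-0.033,0,-0.106]
    - [-0.028,0,-0.11]
    - [-0.028,0,-0.11]
    - [-0.028,0,-0.11]
  turn:
    - [0,0,0]
    - [0,0.055,0]
    - [0,0.111,0]
    - [0,0.166,0]
    - [0,0.222,0]
    - [0,0.278,0]
    - [0,0.333,0]
    - [0,0.333,0]
    - [0,0.333,0]
  grip: [255,255,255,255,255,255,255,255,255]

```text
t: 6.68
position: [494.8, -103.4, 59.3]
tcp_rot: [-179.9, -30.2, 127.2]
force: [-0.5, 0.2, -1.9]
opening: 61.2
grasp_force: 66.9
```

```bash
python3 - <<'E'
from plan import *
s=read_state();print(s["position"],s["tcp_rot"],s["joint_positions"],s["opening"],s["grasp_force"])
p=read_camera("wrist");save(p,"w3.png")
c=np.array([497.4,-104.7,22]);o=[3.4,0,-17.4]
T=tool(127.5,30);plan(off(c+[0,0,30],T,o),off(c+[0,0,1.5],T,o))
q=off(c+[0,0,1.5],T,o)
planb(q,(q[0]-T.as_matrix()[:,2]*110,T),)
E
python3 -c "
import cv2;a=cv2.imread('pics/w3.png');cv2.imwrite('pics/w3c.png',cv2.resize(a[100:340,96:416],(640,480)))"
```

```text
[ 494.75724152 -103.37530489   59.26694233] [-179.8767467   -30.19146628  127.2454644 ] [-31.88333128  36.67290923  86.76146274  10.24013794  85.21213913
 -72.63041514] 61.160168023439326 66.90468102693558
[-0.022, 0.002, 0.045] [-0.0, -0.0, -0.001] world [ 493.9 -100.1   35.2]
[-0.05, 0.002, 0.095] [-0.0, -0.0, -0.001] world [ 493.9 -100.1    6.7]
[0.0, -0.0, -0.22] [0.0, 0.0, 0.0] world [ 527.4 -143.8  102. ]
```

View pics/w3c.png

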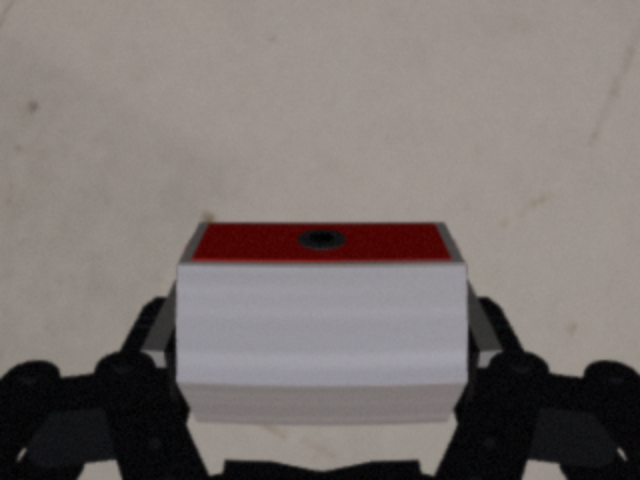

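The coupling is held, and its red flat is now on the upper far side at crop (320,240), as planned. Next I lower it, let go and back off along the tool.

>>> carry_out:
  xyz:
    - [-0.022,0.002,0.045]
    - [-0.05,0.002,0.095]
    - [-0.05,0.002,0.095]
    - [-0.05,0.002,0.095]
    - [-0.05,0.002,0.095]
    - [-0.05,0.002,0.095]
    - [-0.05,0.002,0.095]
    - [-0.05,0.002,-0.025]
    - [-0.05,0.002,-0.125]
    - [-0.05,0.002,-0.125]
  turn:
    - [0,0,0]
    - [0,0,0]
    - [0,0,0]
    - [0,0,0]
    - [0,0,0]
    - [0,0,0]
    - [0,0,0]
    - [0,0,0]
    - [0,0,0]
    - [0,0,0]
  grip: [255,255,255,0,0,0,0,0,0,0]

```text
t: 7.98
position: [530.4, -146.0, 106.5]
tcp_rot: [179.9, -29.6, 127.4]
force: [0.8, 0.3, -1.4]
opening: 85.4
grasp_force: 0.0
```

```bash
python3 look.py w4.png; python3 - <<'E'
from plan import *
c=np.array([497.4,-104.7,22]);plan(at(c,tool(127.5,0),170),at(c,tool(127.5,-30),80))
E
```

```text
[ 530.4 -146.   106.5] [179.87121492 -29.58521751 127.3849403 ] [-33.31832234  37.50963614  76.94672693   9.5326239   93.63907225
 -72.4485465 ] 7.975
{'point': [253.2, 163.5], 'conf': 0.66}
{'point': [253.6, 189.2], 'conf': 0.69}
0.82 [253.8, 188.1] 4459
top z [26.8 44.2 45.8 46.3]
top flat rect ((497.2843933105469, -103.55419921875), (62.210357666015625, 33.862335205078125), 38.26385498046875) 3115 [ 498.2 -104.7   44.4]
all rect ((497.3329162597656, -103.26014709472656), (62.8995475769043, 50.29999923706055), 37.37417221069336)
red 352 [485.8 -89.8  36.7]
[0.173, -0.001, -0.107] [-0.0, -0.168, -0.001] world [ 497.4 -104.7  192. ]
[0.14, -0.0, 0.107] [-0.001, -0.335, -0.001] world [473.  -73.   91.3]
```

>>> carry_out:
  xyz:
    - [0.06,0,-0.1]
    - [0.12,0,-0.107]
    - [0.173,0,-0.107]
    - [0.17,0,-0.05]
    - [0.15,0,0.03]
    - [0.14,0,0.107]
    - [0.14,0,0.107]
    - [0.14,0,0.107]
    - [0.14,0,0.107]
  turn:
    - [0,-0.056,0]
    - [0,-0.112,0]
    - [0,-0.168,0]
    - [0,-0.224,0]
    - [0,-0.28,0]
    - [-0.001,-0.335,-0.001]
    - [-0.001,-0.335,-0.001]
    - [-0.001,-0.335,-0.001]
    - [-0.001,-0.335,-0.001]
  grip: [0,0,0,0,0,0,0,0,0]

```text
t: 9.3
position: [474.5, -73.8, 92.0]
tcp_rot: [179.9, 30.2, 127.6]
force: [0.2, 0.2, 0.8]
opening: 85.2
grasp_force: 0.0
```

```bash
python3 - <<'E'
from plan import *
s=read_state();print(s["position"],s["tcp_rot"])
c=np.array([497.3,-103.7,22]);T=tool(127.7,-30);plan(at(c,T,-16))
E
```

```text
[474.49180005 -73.80218039  91.96032454] [179.94962522  30.15474241 127.5811975 ]
[0.005, -0.0, 0.191] [-0.0, 0.001, -0.001] world [ 502.2 -110.     8.1]
```

>>> carry_out:
  xyz:
    - [0.005,0,0.07]
    - [0.005,0,0.14]
    - [0.005,0,0.191]
    - [0.005,0,0.191]
    - [0.005,0,0.191]
    - [0.005,0,0.191]
    - [0.005,0,0.191]
    - [0.005,0,0.191]
    - [0.005,0,0.191]
  turn:
    - [0,0,0]
    - [0,0,0]
    - [0,0,0]
    - [0,0,0]
    - [0,0,0]
    - [0,0,0]
    - [0,0,0]
    - [0,0,0]
    - [0,0,0]
  grip: [0,0,0,0,255,255,255,255,255]

```text
t: 10.42
position: [503.9, -110.2, 11.4]
tcp_rot: [179.9, 30.3, 127.5]
force: [-2.1, 0.3, 8.8]
opening: 61.2
grasp_force: 66.3
```

```bash
python3 - <<'E'
from plan import *
s=read_state();print(s["position"],s["tcp_rot"],s["force"],s["opening"])
c=np.array([497.3,-103.7,22]);T=tool(127.7,-30);b=at(c,T,-16)
o=R.from_euler("xyz",s["tcp_rot"],degrees=True).inv().apply(c-s["position"]);print(o);o[1]=0
planb(b,*[off(c+[0,0,h],tool(127.7,t),o) for h,t in((55,-30),(55,-10),(55,10),(55,30),(1.5,30))])
E
```

```text
[ 503.89131164 -110.23471881   11.3668767 ] [179.91592132  30.2601211  127.53877342] [-2.12563916  0.34723282  8.79731221] 61.21572094699374
[  2.58618682  -1.22464985 -13.82111142]
[-0.06, -0.0, -0.1] [0.0, 0.0, 0.0] world [ 502.9 -110.9   66.3]
[-0.05, -0.0, -0.1] [0.0, 0.111, 0.0] world [ 500.3 -107.6   63.8]
[-0.041, -0.0, -0.103] [0.0, 0.222, 0.0] world [ 497.4 -103.8   62.9]
[-0.034, -0.0, -0.109] [0.0, 0.333, 0.0] world [ 494.4 -100.    63.7]
[0.02, -0.0, -0.016] [0.0, 0.333, 0.0] world [ 494.4 -100.    10.2]
```

>>> carry_out:
  xyz:
    - [-0.06,0,-0.1]
    - [-0.055,0,-0.1]
    - [-0.05,0,-0.1]
    - [-0.045,0,-0.101]
    - [-0.041,0,-0.103]
    - [-0.037,0,-0.106]
    - [-0.034,0,-0.109]
    - [-0.034,0,-0.109]
    - [-0.034,0,-0.109]
  turn:
    - [0,0,0]
    - [0,0.055,0]
    - [0,0.111,0]
    - [0,0.166,0]
    - [0,0.222,0]
    - [0,0.278,0]
    - [0,0.333,0]
    - [0,0.333,0]
    - [0,0.333,0]
  grip: [255,255,255,255,255,255,255,255,255]

```text
t: 11.55
position: [495.8, -101.4, 62.8]
tcp_rot: [180.0, -30.0, 127.4]
force: [-0.6, -1.0, -2.8]
opening: 61.4
grasp_force: 67.0
```

```bash
python3 - <<'E'
from plan import *
s=read_state();print(s["position"],s["tcp_rot"],s["opening"],s["grasp_force"])
c=np.array([497.3,-103.7,22]);o=[2.6,0,-13.8]
T=tool(127.7,30);plan(off(c+[0,0,30],T,o),off(c+[0,0,1.0],T,o))
E
```

```text
[ 495.76954986 -101.38494025   62.83668759] [179.99595578 -29.97819652 127.43756969] 61.412916354113186 66.97833582758904
[-0.021, -0.0, 0.044] [0.001, 0.0, -0.001] world [ 494.5 -100.    38.7]
[-0.05, -0.0, 0.094] [0.001, 0.0, -0.001] world [ 494.5 -100.     9.7]
```

>>> carry_out:
  xyz:
    - [-0.022,0,0.045]
    - [-0.05,0,0.094]
    - [-0.05,0,0.094]
    - [-0.05,0,0.094]
    - [-0.05,0,0.094]
    - [-0.05,0,0.094]
    - [-0.05,0,0.094]
    - [-0.05,0,-0.025]
    - [-0.05,0,-0.125]
    - [-0.05,0,-0.125]
  turn:
    - [0,0,0]
    - [0,0,0]
    - [0,0,0]
    - [0,0,0]
    - [0,0,0]
    - [0,0,0]
    - [0,0,0]
    - [0,0,0]
    - [0,0,0]
    - [0,0,0]
  grip: [255,255,255,0,0,0,0,0,0,0]

```text
t: 12.8
position: [530.5, -144.5, 110.4]
tcp_rot: [179.7, -29.4, 127.6]
force: [0.7, 0.3, -0.3]
opening: 85.3
grasp_force: 0.0
```

```bash
python3 look.py w5.png;python3 -c "
import cv2;a=cv2.imread('pics/w5.png');cv2.imwrite('pics/w5c.png',cv2.resize(a[100:340,96:416],(640,480)))"; python3 - <<'E'
from plan import *
c=np.array([497.3,-103.7,22]);plan(at(c,tool(127.5,0),170))
E
```

```text
[ 530.5 -144.5  110.4] [179.73773243 -29.36029109 127.59558089] [-33.19014133  37.09245078  77.00862608   9.55732687  93.747203
 -72.46071923] 12.8
{'point': [255.3, 183.0], 'conf': 0.65}
{'point': [253.0, 190.7], 'conf': 0.75}
0.66 [255.6, 190.2] 4287
top z [27.  44.4 46.1 46.6]
top flat rect ((497.3387756347656, -102.22140502929688), (62.73558807373047, 33.42340850830078), 37.45643615722656) 3012 [ 498.3 -103.3   44.6]
all rect ((497.111572265625, -101.93090057373047), (62.726806640625, 50.101219177246094), 37.393775939941406)
red 1769 [ 497.5 -102.2   45.2]
[0.168, -0.001, -0.102] [-0.0, -0.167, 0.0] world [ 497.3 -103.7  192. ]
```

View pics/w5c.png

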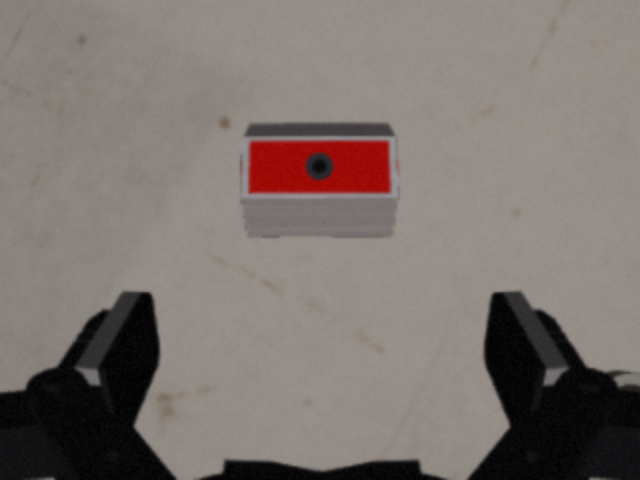

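The red flat is up at crop (320,167) and the coupling is free on the bench, centred at (497.3,-102.2) with heading 37.4°. I'll turn the tool across it for a fresh grasp by the sides.

```bash
python3 - <<'E'
from plan import *
c=np.array([497.3,-102.3,22]);plan(at(c,tool(82,0),130),at(c,tool(37.4,0),60))
E
```

```text
[0.13, 0.001, -0.031] [-0.066, -0.158, 0.247] world [ 497.3 -102.3  152. ]
[0.06, 0.001, 0.09] [-0.131, -0.131, 0.488] world [ 497.3 -102.3   82. ]
```

>>> carry_out:
  xyz:
    - [0.06,0,-0.031]
    - [0.13,0,-0.031]
    - [0.13,0,-0.031]
    - [0.13,0,-0.031]
    - [0.13,0,-0.031]
    - [0.12,0,-0.01]
    - [0.1,0,0.03]
    - [0.06,0.001,0.09]
    - [0.06,0.001,0.09]
    - [0.06,0.001,0.09]
  turn:
    - [-0.066,-0.158,0.247]
    - [-0.066,-0.158,0.247]
    - [-0.066,-0.158,0.247]
    - [-0.066,-0.158,0.247]
    - [-0.066,-0.158,0.247]
    - [-0.131,-0.131,0.488]
    - [-0.131,-0.131,0.488]
    - [-0.131,-0.131,0.488]
    - [-0.131,-0.131,0.488]
    - [-0.131,-0.131,0.488]
  grip: [0,0,0,0,0,0,0,0,0,0]

```text
t: 14.25
position: [497.0, -102.2, 81.5]
tcp_rot: [180.0, 0.1, 37.5]
force: [1.1, 0.8, 0.0]
opening: 85.4
grasp_force: 0.0
```

```bash
python3 look.py w6.png; python3 - <<'E'
from plan import *
c=np.array([497.3,-102.3,22]);plan(at(c,tool(37.4,0),-17))
E
```

```text
[ 497.  -102.2   81.5] [1.79961967e+02 6.95501902e-02 3.74526816e+01] [-2.41715673e+01  1.94143862e+01  1.04933362e+02 -9.60111762e-02
  5.56518795e+01  2.84298992e+01] 14.25
{'point': [254.3, 224.2], 'conf': 0.72}
{'point': [256.1, 211.5], 'conf': 0.56}
0.73 [256.2, 211.6] 6604
top z [22.2 44.1 45.9 46.4]
top flat rect ((497.2625427246094, -102.09237670898438), (63.80122756958008, 33.31209182739258), 37.92679977416992) 4183 [ 499.4 -100.4   44.5]
all rect ((497.35986328125, -102.00950622558594), (64.08634948730469, 50.718055725097656), 37.62206268310547)
red 2404 [ 499.2 -100.5   45.1]
[-0.001, -0.003, 0.156] [0.001, -0.0, 0.001] world [ 497.3 -102.3    5. ]
```

>>> carry_out:
  xyz:
    - [0,0,0.06]
    - [0,0,0.12]
    - [0,0,0.154]
    - [0,0,0.154]
    - [0,0,0.154]
    - [0,0,0.154]
    - [0,0,0.154]
    - [0,0,0.154]
    - [0,0,0.154]
    - [0,0,0.154]
  turn:
    - [0,0,0]
    - [0,0,0]
    - [0,0,0]
    - [0,0,0]
    - [0,0,0]
    - [0,0,0]
    - [0,0,0]
    - [0,0,0]
    - [0,0,0]
    - [0,0,0]
  grip: [0,0,0,0,255,255,255,255,255,255]

```text
t: 15.7
position: [499.3, -103.4, 7.6]
tcp_rot: [179.7, -0.1, 37.5]
force: [-3.0, 0.8, 8.1]
opening: 48.0
grasp_force: 60.6
```

>>> carry_out:
  xyz:
    - [0,0,-0.1]
    - [0,0,-0.2]
    - [0,0,-0.25]
    - [0,0,-0.25]
    - [0,0,-0.25]
  turn:
    - [0,0,0]
    - [0,0,0]
    - [0,0,0]
    - [0,0,0]
    - [0,0,0]
  grip: [255,255,255,255,255]

```text
t: 16.32
position: [497.5, -102.6, 130.1]
tcp_rot: [179.8, 0.0, 37.4]
force: [-0.8, 0.2, -2.4]
opening: 48.2
grasp_force: 63.7
```

```bash
python3 look.py w7.png; python3 - <<'E'
from plan import *
s=read_state();print(s["opening"],s["grasp_force"])
p=np.array([508.5,187.0])
plan(*[((*p,z),tool(115,0)) for z in(130,90)])
E
python3 -c "
import cv2;a=cv2.imread('pics/w7.png');cv2.imwrite('pics/w7c.png',cv2.resize(a[100:340,96:416],(640,480)))"
```

```text
[ 497.5 -102.6  130.1] [1.79849894e+02 1.45231978e-02 3.74399661e+01] [-2.41887193e+01  1.58701077e+01  1.01861944e+02 -9.51307083e-02
  6.21428058e+01  2.84156554e+01] 16.325
{'point': [254.9, 291.2], 'conf': 0.85}
{'point': [254.9, 266.1], 'conf': 0.96}
0.92 [253.3, 262.6] 12843
top z [140.  166.2 168.2 168.7]
top flat rect ((497.52685546875, -102.60004425048828), (62.749595642089844, 50.355003356933594), 37.76179122924805) 12785 [505.5 -96.2 160.5]
all rect ((497.52685546875, -102.60004425048828), (62.749595642089844, 50.355003356933594), 37.76179122924805)
red 4647 [501.3 -99.6 167.3]
48.66750248614493 63.71262967586517
[0.369, -0.447, -0.002] [0.0, 0.001, -0.431] world [508.5 187.  130. ]
[0.37, -0.447, 0.078] [0.0, 0.001, -0.431] world [508.5 187.   90. ]
```

View pics/w7c.png

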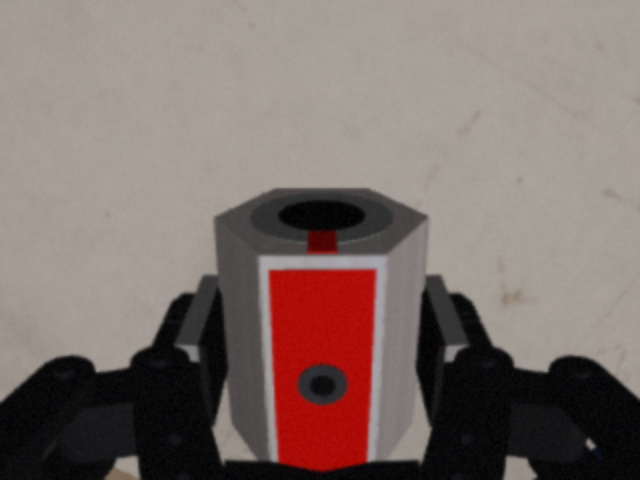

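The coupling is held level with the red flat up, centred under the TCP and about 14.3 mm behind it. Carrying it over the cradle.

>>> carry_out:
  xyz:
    - [0.369,-0.447,-0.002]
    - [0.369,-0.447,-0.002]
    - [0.369,-0.447,-0.002]
    - [0.369,-0.447,-0.002]
    - [0.369,-0.447,-0.002]
    - [0.369,-0.447,-0.002]
    - [0.369,-0.447,-0.002]
    - [0.369,-0.447,-0.002]
    - [0.369,-0.447,-0.002]
    - [0.369,-0.447,-0.002]
  turn:
    - [0,0.001,-0.431]
    - [0,0.001,-0.431]
    - [0,0.001,-0.431]
    - [0,0.001,-0.431]
    - [0,0.001,-0.431]
    - [0,0.001,-0.431]
    - [0,0.001,-0.431]
    - [0,0.001,-0.431]
    - [0,0.001,-0.431]
    - [0,0.001,-0.431]
  grip: [255,255,255,255,255,255,255,255,255,255]

```text
t: 17.77
position: [508.9, 186.6, 130.8]
tcp_rot: [179.9, 0.1, 115.0]
force: [-0.0, -0.3, -2.8]
opening: 48.2
grasp_force: 63.7
```

```bash
cat > look2.py <<'E'
from plan import *
import sys
s=read_state();p=read_camera("wrist");save(p,sys.argv[1]);print(s["position"],s["tcp_rot"],s["opening"])
P,c=cloud(p,s,p["depth"]>0)
c=c.astype(int)
m=(np.hypot(P[:,0]-508.5,P[:,1]-187)<75)
blue=(c[:,2]>c[:,0]*1.6)&(c[:,2]>40)
k=m&blue&(P[:,2]>3)&(P[:,2]<14); print("base",cv2.minAreaRect(P[k,:2].astype(np.float32)),k.sum())
k=m&(P[:,2]>55)&(P[:,2]<65);print("stops",k.sum(),cv2.minAreaRect(P[k,:2].astype(np.float32)) if k.sum()>5 else"")
red=m&(c[:,0]>90)&(c[:,1]<50)&(c[:,2]<50)
if red.any(): print("red",P[red].mean(0).round(1),cv2.minAreaRect(P[red,:2].astype(np.float32)))
plan(*[((508.5,187.0,z),tool(115,0)) for z in(90,60,42)])
E
python3 look2.py w8.png
```

```text
[508.85523738 186.56047068 130.77906995] [1.79863910e+02 7.99065206e-02 1.14954352e+02] 48.206087100230526
base ((501.7562255859375, 201.7134246826172), (95.20382690429688, 70.23055267333984), 24.951627731323242) 4985
stops 318 ((492.7357482910156, 221.07241821289062), (33.86249923706055, 4.473036766052246), 25.152786254882812)
red [507.4 190.  168.3] ((508.23455810546875, 188.075439453125), (20.877870559692383, 59.420074462890625), 24.71082305908203)
[0.001, -0.001, 0.082] [0.001, 0.0, -0.0] world [508.5 187.   90. ]
[0.001, -0.001, 0.142] [0.001, 0.0, -0.0] world [508.5 187.   60. ]
[0.001, -0.001, 0.178] [0.001, 0.0, -0.0] world [508.5 187.   42. ]
```

View pics/w8.png

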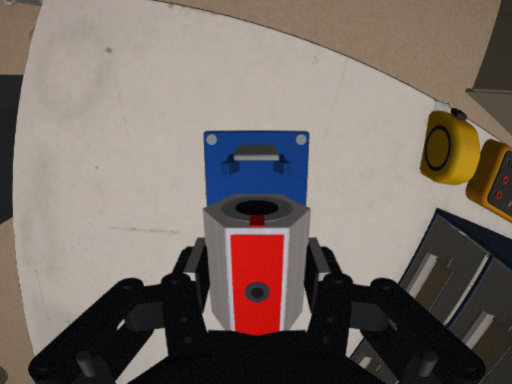

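The coupling is lined up over the cradle: the stop at (257,152) gives a seat at (508.6,187.1), heading 115°, which agrees with the first measurement. Lowering.

>>> carry_out:
  xyz:
    - [0,-0.001,0.05]
    - [0,-0.001,0.1]
    - [0,-0.001,0.13]
    - [0,-0.001,0.15]
    - [0,-0.001,0.165]
    - [0,-0.001,0.174]
    - [0,-0.001,0.178]
    - [0,-0.001,0.178]
  turn:
    - [0,0,0]
    - [0,0,0]
    - [0,0,0]
    - [0,0,0]
    - [0,0,0]
    - [0,0,0]
    - [0,0,0]
    - [0,0,0]
  grip: [255,255,255,255,255,255,255,255]

```text
t: 18.82
position: [509.1, 186.5, 42.5]
tcp_rot: [179.8, 0.1, 115.0]
force: [-0.7, -1.1, -2.6]
opening: 48.2
grasp_force: 63.7
```

```bash
python3 look2.py w9.png
```

```text
[509.1092881  186.47082072  42.52069143] [1.79787857e+02 9.82550331e-02 1.15010233e+02] 48.235234673509375
base ((501.34600830078125, 202.47303771972656), (95.27566528320312, 68.95710754394531), 24.888324737548828) 6692
stops 3331 ((507.2438049316406, 190.5927734375), (75.46177673339844, 72.42736053466797), 25.7496337890625)
red [507.5 190.   80. ] ((508.40338134765625, 188.08570861816406), (20.801095962524414, 59.19207763671875), 25.041358947753906)
[0.001, -0.0, -0.095] [0.001, 0.001, 0.0] world [508.5 187.   90. ]
[0.001, -0.001, -0.035] [0.001, 0.001, 0.0] world [508.5 187.   60. ]
[0.001, -0.001, 0.001] [0.001, 0.001, 0.0] world [508.5 187.   42. ]
```

>>> carry_out:
  xyz:
    - [0,0,0.002]
    - [0,0,0.004]
    - [0,0,0.004]
  turn:
    - [0,0,0]
    - [0,0,0]
    - [0,0,0]
  grip: [255,255,255]

```text
t: 19.25
position: [509.3, 186.5, 41.7]
tcp_rot: [179.7, 0.1, 115.0]
force: [-3.2, -0.3, 6.9]
opening: 48.3
grasp_force: 64.6
```

>>> carry_out:
  xyz:
    - [0,0,0]
    - [0,0,0]
    - [0,0,0]
    - [0,0,0]
    - [0,0,0]
    - [0,0,-0.04]
    - [0,0,-0.12]
    - [0,0,-0.24]
    - [0,0,-0.24]
    - [0,0,-0.24]
  turn:
    - [0,0,0]
    - [0,0,0]
    - [0,0,0]
    - [0,0,0]
    - [0,0,0]
    - [0,0,0]
    - [0,0,0]
    - [0,0,0]
    - [0,0,0]
    - [0,0,0]
  grip: [0,0,0,0,0,0,0,0,0,0]

```text
t: 20.5
position: [508.2, 186.4, 160.2]
tcp_rot: [179.8, 0.1, 115.0]
force: [-0.3, 0.8, -0.5]
opening: 85.4
grasp_force: 0.0
```

```bash
python3 look2.py w10.png
```

```text
[508.24418373 186.40872398 160.21923898] [1.79802406e+02 9.88900767e-02 1.15015633e+02] 85.4380430355459
base ((508.58203125, 187.30856323242188), (94.98148345947266, 101.86672973632812), 24.958406448364258) 3743
stops 993 ((509.1771240234375, 187.05157470703125), (50.42167282104492, 80.36780548095703), 25.018333435058594)
red [509.3 186.8  79.2] ((509.7930908203125, 185.59786987304688), (20.555618286132812, 55.516876220703125), 25.17868995666504)
[0.001, 0.002, 0.139] [0.0, 0.0, 0.0] world [508.5 187.   90. ]
[0.001, 0.002, 0.199] [0.0, 0.0, 0.0] world [508.5 187.   60. ]
[0.001, 0.002, 0.235] [0.0, 0.0, 0.0] world [508.5 187.   42. ]
```

View pics/w10.png

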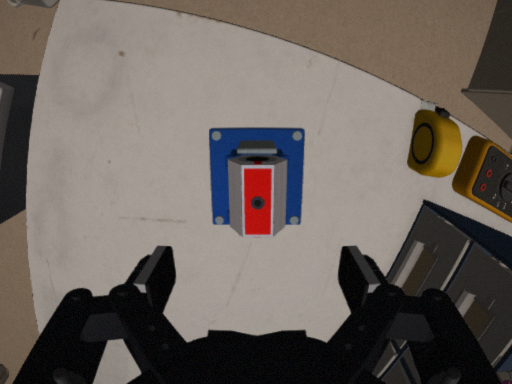

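The coupling is seated in the cradle at (258,202), red flat up. Its red top is at 78 mm, so the centre is at about 56 mm, within about 2 mm of the seat and aligned with it. Handing in.

```bash
python3 -c "
from station import *
print(hand_in())"
```

```text
the job is handed in; nothing more can be done
None
```

The coupling lies home in the blue cradle, red flat up and aligned with it; I rolled it red-up and let it go on the bench first, never went near the bystanders, and handed the job in at about 20.5 s (no verdict came back).

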